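# Clear the spoilt perch blank from the screw hold-down

### The arm

A 6-joint arm with a two-finger parallel gripper is mounted at the origin on a cart in front of the work surface, level with it; the furniture and walls round the work are solid. World frame = base frame: x ahead of the robot, y to its left, z up, the work surface at z = 0. Lengths are in mm, angles in rad, forces in N, time in s.
With the tool pointing down it reaches from about 275 to 825 mm from the base axis. Payload 4.9 kg.
Tool frame: the origin (TCP) lies at the very end of the fingers, on their centre line; the grasp point (between the pads) lies 19 mm behind it; z points along the fingers, y is the direction in which the jaws open and shut (so a half turn about z gives the same grasp; the last joint's range is limited). The gripper opens to 85 mm and grips with 20 to 120 N. Pads are 22 mm wide; open, the fingers measure 114 mm over their backs; the gripper's body (76 mm by 85 mm) begins 54 mm behind the grasp point. The pads swing forward as they close: fully open they stand 13 mm farther back than shut.
Start: joints at [-1.265, 0.326, -0.193, 1.052, 0, 1.437], TCP at [234.181, -497.672, 231.281] pointing down, gripper open.
Joint ranges: [-2.65, 2.65], [-0.97, 1.79], [-1.3, 1.35], [-1.93, 2.1], [-1.47, 1.37], [-3.14, 3.14]. Speed limits (rad/s): [2.57, 2.57, 3.14, 3.14, 3.14, 3.14].

### API

Orientations are given as [roll, pitch, yaw] about the fixed x, y, z axes, in that order (R = Rz(yaw) Ry(pitch) Rx(roll)).
In Python, from bench import bot, solve_ik, imaging gives the robot as it stands. Calls block until the motion is done:
- bot.move_ptp(position, orientation): joint-space move of the TCP to a pose.
- bot.movel(position, rot=None, max_speed=150, threshold=None): straight line of the TCP; rot=None keeps the orientation; max_speed is the mean speed in mm/s. With threshold (N) it stops when the force on the tool has changed by that much, and returns True; else False.
- bot.move_j(angles): joint-space move.
- bot.grip(opening, effort=None): opening from 0.0 (shut) to 1.0 (fully open); effort is the grip in N (None keeps the last); returns when the fingers have stopped.
- bot.dwell(seconds).
- solve_ik(position, orientation): joint angles nearest the present ones, or None.
- bot.get_state(): the state.
- imaging.capture(name): name is "scene" or "top" or "wrist"; returns the picture (400x640x3 uint8, blue, green, red); there is no depth.
- imaging.camera_model(name): a dict with "K" (3x3 intrinsics, pixels), "position" and "rotation" of the camera in the world. Camera axes: x right, y up, looking along -z (the intrinsics and any distortion apply to the point x, -y, -z); pixel columns grow to the right and rows downward; lengths in mm; the calibration is good to about 2 mm. A picture is of the moment at which its call begins: read the wrist's pose just before it. camera_model takes no time and is no camera call; for the wrist camera it gives the pose at the moment of the call.
A pose or a line that the arm cannot do raises bot.IKError and nothing moves.
- bot.sign_off(): hands the job in, once; it reports no verdict.
The state is a dict: "t": time; "qpos": joint angles; "joint_velocities": joint speeds; "effort": joint torques, N m; "tcp_pos": TCP position; "orientation": TCP orientation; "contact_force": force on the tool from outside, world axes, zero at the start; "wrist_torque": the same for the moment, N m; "opening": opening from 0.0 (shut) to 1.0 (fully open).
Only numpy, scipy, OpenCV 4.12 (cv2) and the standard library are available. Lean on these libraries where they do the work, as an engineer would, in place of code of your own. Each camera call takes 0.05 s, during which the arm holds its last target.

### The job

The grey knotty perch blank under the screw hold-down is spoilt: take hold of the crank's grip and wind it up anticlockwise (seen from above) about two and a half turns, so that the foot stands well clear. Then reach in under the hold-down's arm and push the spoilt blank along the fence of the drilling board, without lifting it, off the board's right-hand end so that it drops into the blue scrap bin hanging there. Leave the foot up, and leave the two pale good blanks lying where they are.

Things in the scene. Friction and masses are not known exactly. Their poses are not given: they have to be found in the camera images.
- board: Light wooden drilling board screwed to the bench, 120 (x) x 350 (y) x 36 mm thick; origin: centre of its underside, on the bench top; axes along the world's. Its right-hand (-y) end is flush with the end of the bench. A fence 16 mm wide, 14 mm high stands on it along y, its front face at x +38 mm, from the right-hand end (y -175) to y +40; nothing stands in the way at the end.
- holddown: Grey screw hold-down bolted to the board. Origin: on the board's top (36 mm above the bench) under its upright screw's axis. Post (26 mm thick, 176 tall, flange 40 x 8) at its y +180 mm, to the left; arm (22 wide, z 123-156) from post to screw, nut boss 33 mm thick at z 126-166. Under it hangs only the 14 mm screw with its foot; open to the robot and to the right.
- foot (a joint): Rise of the foot, m: 0 when wound down on the blank, at most 0.040; 12 mm per turn of the crank; stays where left. Foot: steel pad, 28 mm diameter, 8 mm thick, underside 22.5 mm above the board at 0; a neck of 18 mm diameter, 14 mm high, then the 14 mm screw above it.
- crank (a joint): Angle of the crank, rad, about the upright screw axis, growing anticlockwise seen from above, which raises the foot. Starts at 0 to 0.8, stops at 20.9. Foot and crank rise together, 1.91 mm per rad. Takes about 1 N at the grip.
- crank_grip (a point): Centre of the crank's upright wooden grip: 25 mm diameter, 60 mm tall, spins freely on its pin, 55 mm from the screw axis, about 259 mm above the bench at the start, rising with the crank. Nothing of the hold-down is higher than the grip's lower end, so it can be pinched from straight above all the way round.
- spoilt_blank: The spoilt perch blank: grey-brown block with a dark knot, 40 mm (x) by 80 mm (y) by 22 mm, about 50 g; origin at the centre of its underside. It lies flat on the board under the foot (off its centre by up to 6 mm), its 80 mm side along the fence, a few mm in front of it.
- bin: Blue sheet-steel scrap bin fixed to the right-hand (-y) end of the bench, open on top: 250 (x) x 144 (y) x 120 mm deep, walls 3 mm. Origin: centre of its underside; rim at +120 mm, 30 mm below the bench top. The end of bench and board lies 73.5 mm from the origin towards world +y.
- good_blank_a: Good pale perch blank, 45 x 85 x 26 mm, lying on the bench to the left of the board; origin at the centre of its underside.
- good_blank_b: Good pale perch blank, 50 x 95 x 28 mm, lying on the bench to the left of the board; origin at the centre of its underside.

How it is judged (in metres and radians):
On the way, in this order (a step that is already met when the one before it is completed fails the run):
1. the foot is wound up at least 26 mm, with the spoilt blank still lying under it (value of joint foot above 0.026 m and distance of spoilt_blank from where it was at the start of the episode below 0.02 m), for 0.2 s.
2. the spoilt blank is in the bin (x of spoilt_blank in the frame of bin between -0.122 and 0.122 m and y of spoilt_blank in the frame of bin between -0.069 and 0.07 m and z of spoilt_blank in the frame of bin between 0 and 0.105 m), for 0.2 s.
At the end, for the whole second after the job is handed in: The spoilt blank lies at rest inside the bin, below its rim; the foot is still raised by at least 25 mm; both good blanks are within 20 mm of where they lay (all of step 2 and linear speed of spoilt_blank below 0.05 m/s and value of joint foot above 0.025 m and distance of each of good_blank_a, good_blank_b from where it was at the start of the episode below 0.02 m); the robot touches nothing.
It fails at once if the spoilt blank is lifted more than 15 mm off the board (height (world z) of spoilt_blank above 0.051 m).
It fails at once if a good blank is moved by more than 20 mm (distance of any of good_blank_a, good_blank_b from where it was at the start of the episode above 0.02 m).
It also fails if it takes over 70 s, if anything falls off the work surface, if the arm or the gripper's body presses on something with over 40 N, if the wrist force passes 120 N, or if a joint passes its speed limit or range.

## Working session

There is one attempt and no reset: what is moved stays moved. The work goes in short steps, each a Python script; the robot and the scene stay as the last script left them, time stands still between calls to the robot, and variables do not carry over. Pictures are saved under pics/ and viewed, and the job is handed in when it is done.

```bash
ls; mkdir -p pics; python3 - <<'E'
from bench import bot, solve_ik, imaging
import cv2
for n in ("scene","top","wrist"):
    m=imaging.camera_model(n); im=imaging.capture(n); cv2.imwrite(f"pics/{n}0.png",im)
    print(n,m)
print(bot.get_state())
E
```

```text
pics
scene {'K': array([[457.43180908,   0.        , 313.65035783],
       [  0.        , 457.43180908, 199.86495471],
       [  0.        ,   0.        ,   1.        ]]), 'position': array([ -43.51990851, 1009.45216151,  796.27834542]), 'rotation': array([ 1.00048582, -0.02540959, -2.57997193])}
top {'K': array([[398.06869252,   0.        , 308.55655891],
       [  0.        , 398.06869252, 203.18879257],
       [  0.        ,   0.        ,   1.        ]]), 'position': array([ 366.16910587,  -25.11171478, 1244.40571458]), 'rotation': array([ 0.15668329,  0.08314838, -1.57656057])}
wrist {'K': array([[291.99707832,   0.        , 319.26295494],
       [  0.        , 291.99707832, 199.12379097],
       [  0.        ,   0.        ,   1.        ]]), 'position': array([ 301.51991877, -467.07810538,  372.9981688 ]), 'rotation': array([-2.93128140e-01,  4.65157824e-04, -1.13087863e+00])}
{'t': 0.15, 'qpos': array([-1.26519699e+00,  3.26785414e-01, -1.93377156e-01,  1.05202488e+00,
        5.84537309e-06,  1.43660111e+00]), 'joint_velocities': array([-0.00143184, -0.00243747,  0.00187863,  0.00087518, -0.00019771,
        0.00142004]), 'effort': array([ 3.32829113e-04, -4.43703961e+01,  2.62664920e+01,  1.04202877e-02,
       -1.62355541e-04,  7.38650954e-06]), 'tcp_pos': array([ 234.03742558, -497.20655057,  230.66659349]), 'orientation': array([-3.14021482e+00, -1.91915574e-04,  4.39794424e-01]), 'contact_force': array([0.32835924, 0.62230703, 0.18291446]), 'wrist_torque': array([-0.02837605,  0.0199485 , -0.04250298]), 'opening': 1.0013815773235135}
```

View pics/scene0.png

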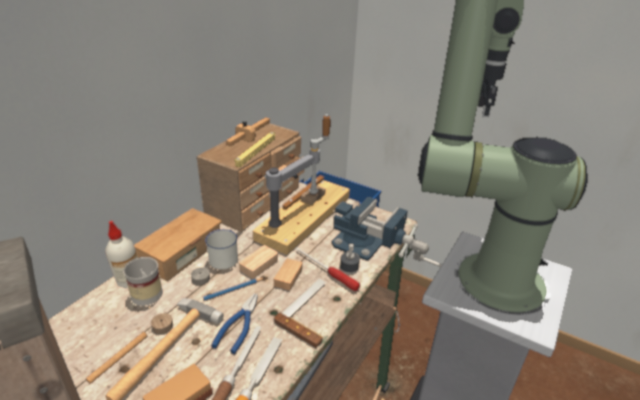

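View pics/top0.png

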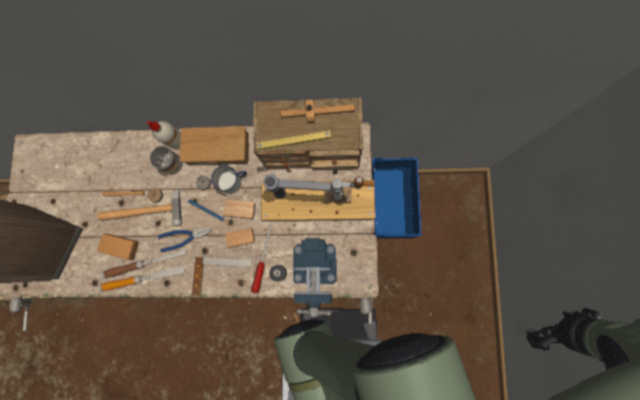

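View pics/wrist0.png

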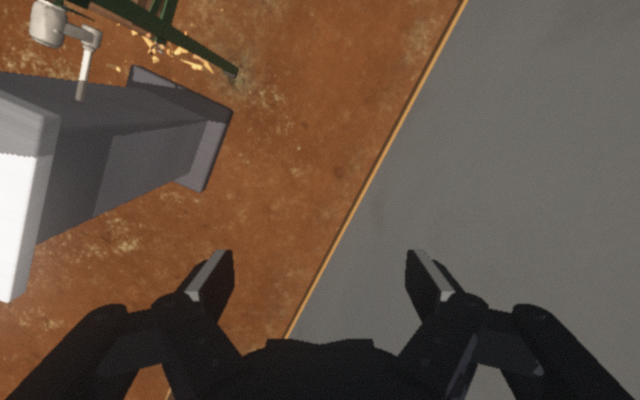

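```bash
cat > h.py <<'E'
from bench import bot, solve_ik, imaging
import cv2, numpy as np
from scipy.spatial.transform import Rotation as R
def cam(n):
    m=imaging.camera_model(n); return m['K'],np.array(m['position']),R.from_euler('xyz',m['rotation']).as_matrix()
def proj(c,p):
    K,t,Rm=c; q=(np.atleast_2d(p)-t)@Rm; q=np.c_[q[:,0],-q[:,1],-q[:,2]]; u=q@K.T; return u[:,:2]/u[:,2:]
def ray(c,uv,z):
    K,t,Rm=c; d=np.linalg.solve(K,[uv[0],uv[1],1]); d=Rm@[d[0],-d[1],-d[2]]; return t+d*(z-t[2])/d[2]
E
python3 - <<'E'
from h import *
c=cam("top")
for uv,z in [((261,182),36),((375,186),36),((261,220),36),((375,220),36),((375,236),-30),((420,236),-30),((375,158),-30),((418,158),-30),((359,182),255),((338,190),240)]:
    print(uv,z,ray(c,uv,z).round(1))
im=cv2.imread("pics/top0.png"); cv2.imwrite("pics/topc.png",cv2.resize(im[145:245,240:430],None,fx=4.2,fy=4.2,interpolation=cv2.INTER_CUBIC))
im=cv2.imread("pics/scene0.png"); cv2.imwrite("pics/scenec.png",cv2.resize(im[100:260,240:400],None,fx=3.7,fy=3.7,interpolation=cv2.INTER_CUBIC))
E
```

```text
(261, 182) 36 [628.5 224.   36. ]
(375, 186) 36 [ 607.7 -129.9   36. ]
(261, 220) 36 [508.4 222.5  36. ]
(375, 220) 36 [ 503.1 -126.6   36. ]
(375, 236) -30 [ 459.6 -130.6  -30. ]
(420, 236) -30 [ 458.  -270.3  -30. ]
(375, 158) -30 [ 714.1 -138.6  -30. ]
(418, 158) -30 [ 710.1 -276.2  -30. ]
(359, 182) 255 [575.1 -71.4 255. ]
(338, 190) 240 [558.6 -18.2 240. ]
```

View pics/topc.png

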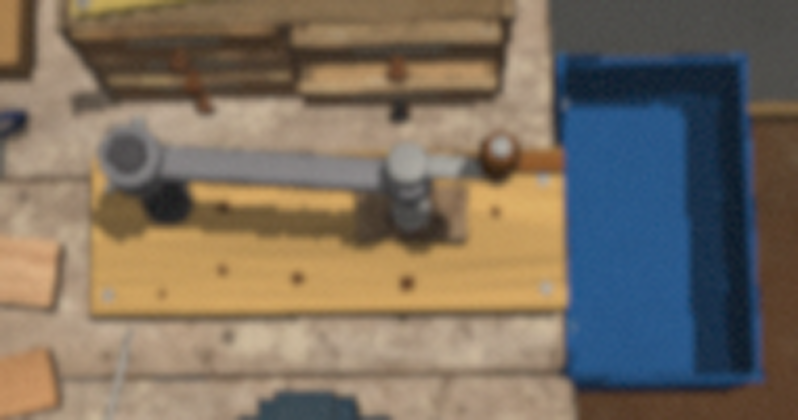

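View pics/scenec.png

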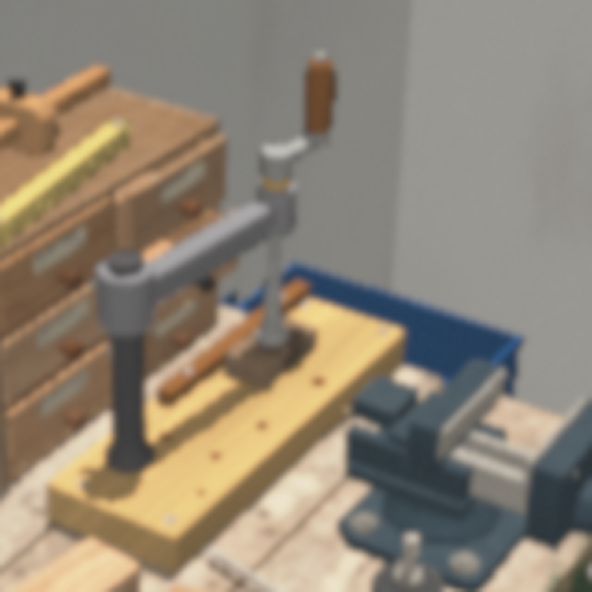

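```bash
cat >> h.py <<'E'
from scipy.optimize import least_squares
def tri(obs):
    f=lambda p: np.concatenate([(proj(c,p)[0]-uv) for c,uv in obs])
    s=least_squares(f,[550,0,100]); return s.x.round(1), s.fun.round(1)
E
python3 - <<'E'
from h import *
t=cam("top"); s=cam("scene")
T=lambda a,b:(240+a/4.2,145+b/4.2); S=lambda a,b:(240+a/3.7,100+b/3.7)
print("griptop",tri([(t,T(498,143)),(s,S(320,58))]))
print("cab corner",tri([(t,T(513,8)),(s,S(225,125))]))
print("post top",tri([(t,T(130,152)),(s,S(126,262))]))
print("hub top",tri([(t,T(407,152)),(s,S(276,150))]))
print("vise",tri([(t,(303,240)),(s,S(490,365))]))
p=[450,0,430]; o=[np.pi,0,0]
print(solve_ik(p,o))
bot.move_ptp(p,o)
c=cam("wrist"); im=imaging.capture("wrist"); cv2.imwrite("pics/w1.png",im); np.save("w1.npy",np.array([*c[1],*c[2].ravel()]))
print(c[1],bot.get_state()['t'])
E
```

```text
griptop (array([575.5, -68.8, 289.1]), array([-0. , -0.1,  0.1,  0. ]))
cab corner (array([680.2, -86.3, 199.5]), array([ 0.6,  1.1, -1.3, -0.4]))
post top (array([594.1, 162.2, 206.8]), array([-0.2, -0.4,  0.4,  0.1]))
hub top (array([583.1, -16.1, 229.1]), array([ 0.2,  0.4, -0.4, -0.1]))
vise (array([396.6,  63.4, 147.3]), array([  6.6,  15. , -15.9,  -2.5]))
[-1.64293672e-01  8.04860212e-02 -2.72123408e-03  1.48758907e+00
  0.00000000e+00  2.97729898e+00]
[524.58418925  -1.71281293 571.97427134] 2.275
```

View pics/w1.png

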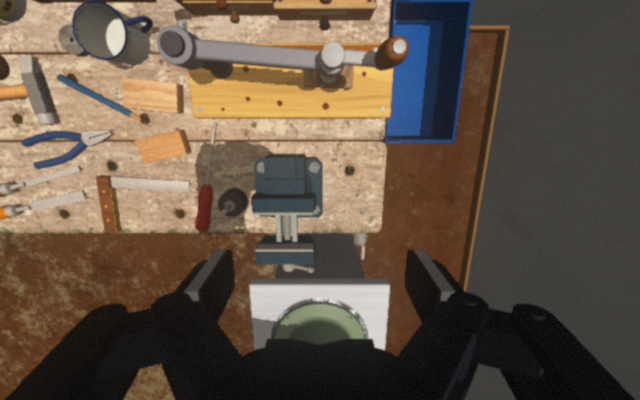

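```bash
python3 - <<'E'
import cv2
im=cv2.imread("pics/w1.png"); cv2.imwrite("pics/w1c.png",cv2.resize(im[15:215,150:420],None,fx=2.95,fy=2.95,interpolation=cv2.INTER_CUBIC))
E
```

```text
(no output)
```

View pics/w1c.png

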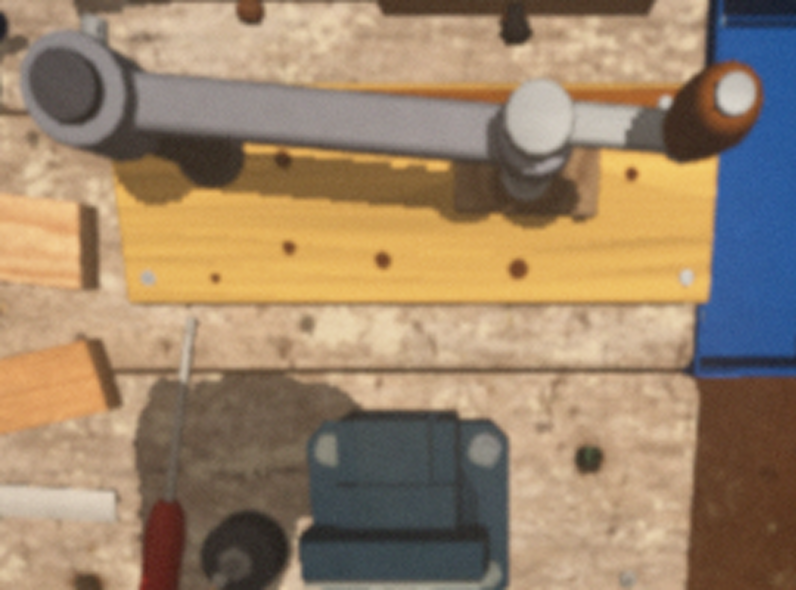

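```bash
python3 - <<'E'
from h import *
t=cam("top"); s=cam("scene"); w=np.load("w1.npy"); w=(imaging.camera_model("wrist")['K'],w[:3],w[3:].reshape(3,3))
T=lambda a,b:(240+a/4.2,145+b/4.2); S=lambda a,b:(240+a/3.7,100+b/3.7); W=lambda a,b:(150+a/2.95,15+b/2.95)
print("griptop",tri([(t,T(500,143)),(s,S(320,55)),(w,W(736,93))]))
print("hub top",tri([(t,T(407,152)),(s,S(276,150)),(w,W(541,115))]))
print("grip top ray z 290",ray(w,W(736,93),290), "hub 229", ray(w,W(541,115),229))
for n,q,z in [("front r",(710,301),36),("front l",(130,301),36),("blank r",(597,213),58),("blank l",(455,211),58),("hole? knot",(0,0),36)]: print(n,ray(w,W(*q),z).round(1))
for q in [(310,425),(508,425),(303,530),(488,575)]: print("vise",ray(w,W(*q),40).round(),ray(w,W(*q),100).round())
print("vise jaw",tri([(w,W(488,535)),(s,S(470,365))]))
print("visejawfar",tri([(w,W(303,530)),(s,(240+415/3.7,100+470/3.7))]))
im=cv2.imread("pics/scene0.png"); cv2.imwrite("pics/sv.png",cv2.resize(im[180:270,310:440],None,fx=6,fy=6,interpolation=cv2.INTER_CUBIC))
E
```

```text
griptop (array([577.8, -71.6, 290.7]), array([ 0.6, -1.2, -0. , -0.1, -0.2,  0.4]))
hub top (array([582.8, -17. , 228.8]), array([ 0.5,  0.5, -0.2, -0.1, -0.2, -0.1]))
grip top ray z 290 [578.19722189 -71.91735211 290.        ] hub 229 [582.65776728 -17.13528989 229.        ]
front r [ 514.  -128.4   36. ]
front l [514.3 219.   36. ]
blank r [561.9 -56.8  58. ]
blank l [563.   22.5  58. ]
hole? knot [672.5 270.2  36. ]
vise [440. 115.  40.] [450. 102. 100.]
vise [440.  -8.  40.] [450.  -7. 100.]
vise [373. 124.  40.] [390. 110. 100.]
vise [342.   5.  40.] [363.   5. 100.]
vise jaw (array([390.2,   4.5, 110.8]), array([-0.1, -0.2,  0.3, -0.1]))
visejawfar (array([382.7, 113.5,  80.8]), array([ 0.5,  0.9, -1.6,  0.1]))
```

View pics/sv.png

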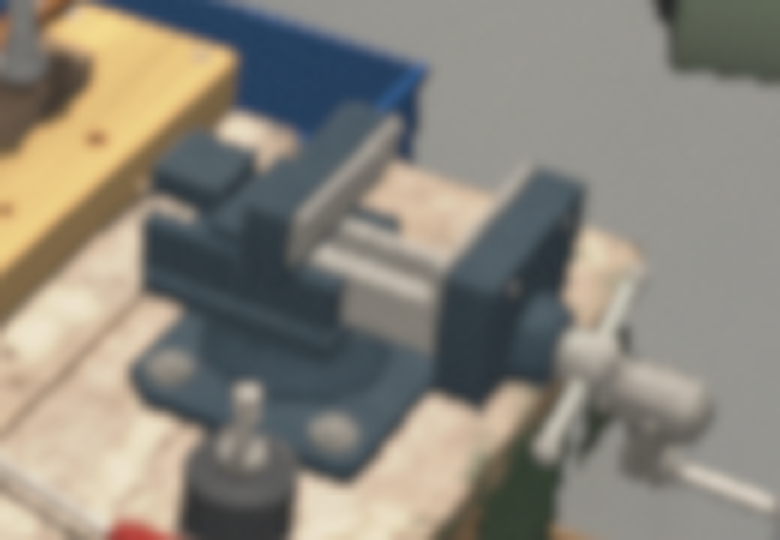

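```bash
python3 - <<'E'
from h import *
t=cam("top"); s=cam("scene"); w=np.load("w1.npy"); w=(imaging.camera_model("wrist")['K'],w[:3],w[3:].reshape(3,3))
W=lambda a,b:(150+a/2.95,15+b/2.95)
print(tri([(w,W(303,530)),(s,(351.5,214.5))]),tri([(w,W(488,540)),(s,(367.5,197.5))]))
print("anvil",tri([(w,W(342,412)),(s,(336,209))]))
ax=np.array([582.7,-17]); 
def q(p,o):
    r=solve_ik(p,o); return None if r is None else np.round(r,2)
for tdeg in (25,32,38,45,55):
  for yaw in (0,-0.3):
    t=np.radians(tdeg); o=[np.pi,-(np.pi/2-t),yaw]
    print(tdeg,yaw,[q([ax[0]+5,y,48],o) for y in (45,-30,-110)], q([ax[0]-130,45,110],o))
for yaw in (0,-0.5,-1.57,1.57,-2.5): print(yaw,[q([ax[0]+a,ax[1]+b,245],[np.pi,0,yaw]) for a,b in ((55,0),(-55,0),(0,55),(0,-55))])
E
```

```text
(array([392. , 105.8, 113.2]), array([ 0.6,  1. , -1.8,  0.1])) (array([388.8,   4.5, 115.3]), array([-0.1, -0.2,  0.5, -0.1]))
anvil (array([454.1,  83.6,  95.4]), array([ 0.8,  1.4, -2.8, -0. ]))
25 0 [None, None, array([-0.56,  1.02, -1.3 , -1.81,  0.5 ,  2.88])] None
25 -0.3 [array([ 0.16,  0.99, -1.25, -1.76, -0.41, -2.94]), None, None] None
32 0 [None, None, array([-0.53,  0.79, -1.26, -1.42,  0.45,  2.84])] None
32 -0.3 [array([ 0.14,  0.79, -1.22, -1.41, -0.37, -2.9 ]), array([-0.08,  0.83, -1.27, -1.53, -0.19, -3.02]), array([-0.31,  0.83, -1.28, -1.55,  0.01,  3.13])] None
38 0 [array([-0.08,  0.67, -1.24, -1.25,  0.07,  3.09]), array([-0.3 ,  0.66, -1.25, -1.22,  0.23,  2.95]), array([-0.51,  0.64, -1.2 , -1.1 ,  0.39,  2.81])] None
38 -0.3 [array([ 0.12,  0.64, -1.17, -1.11, -0.32, -2.88]), array([-0.09,  0.66, -1.22, -1.2 , -0.16, -3.01]), array([-0.31,  0.66, -1.22, -1.22,  0.01,  3.13])] None
45 0 [array([-0.08,  0.52, -1.15, -0.88,  0.05,  3.09]), array([-0.28,  0.51, -1.15, -0.86,  0.2 ,  2.94]), array([-0.48,  0.51, -1.1 , -0.77,  0.33,  2.79])] None
45 -0.3 [array(
[... 896 characters left out ...]
1,  0.  , -2.7 ]), array([-0.25,  0.39, -0.07,  1.12,  0.  , -2.89])]
-1.57 [array([-0.14,  0.49,  0.09,  1.17,  0.  , -1.71]), array([-0.17,  0.28, -0.23,  1.07,  0.  , -1.74]), array([-0.06,  0.38, -0.08,  1.11,  0.  , -1.63]), array([-0.25,  0.39, -0.07,  1.12,  0.  , -1.82])]
1.57 [array([-0.14,  0.49,  0.09,  1.17,  0.  ,  1.43]), array([-0.17,  0.28, -0.23,  1.07,  0.  ,  1.4 ]), array([-0.06,  0.38, -0.08,  1.11,  0.  ,  1.51]), array([-0.25,  0.39, -0.07,  1.12,  0.  ,  1.32])]
-2.5 [array([-0.14,  0.49,  0.09,  1.17,  0.  , -0.78]), array([-0.17,  0.28, -0.23,  1.07,  0.  , -0.81]), array([-0.06,  0.38, -0.08,  1.11,  0.  , -0.7 ]), array([-0.25,  0.39, -0.07,  1.12,  0.  , -0.89])]
```

```bash
cat >> h.py <<'E'
AX=np.array([582.7,-17.1]); G0=np.array([578.0,-71.8]); Z0=243.0
PH0=np.arctan2(*(G0-AX)[::-1])
def cp(d,r=55.0): 
    a=PH0+d; return [AX[0]+r*np.cos(a),AX[1]+r*np.sin(a),Z0+12*d/(2*np.pi)]
def st(tag=""):
    s=bot.get_state(); print(tag,round(s['t'],2),s['tcp_pos'].round(1),'F',s['contact_force'].round(1),'op',round(s['opening'],3)); return s
E
python3 - <<'E'
from h import *
o=[np.pi,0,np.pi/2]
p=cp(0)
bot.move_ptp([p[0],p[1],340],o); st()
bot.movel(p,max_speed=150); st("down")
bot.grip(0.0,effort=50); st("grip")
for k in range(1,3):
    bot.movel(cp(k*np.pi/8),max_speed=120); st(k)
cv2.imwrite("pics/w2.png",imaging.capture("wrist"));cv2.imwrite("pics/s2.png",imaging.capture("scene")[60:260,220:420])
E
```

```text
3.74 [577.9 -72.  340.2] F [-0.2  0.2  0.5] op 1.002
down 4.54 [578.5 -72.  244. ] F [0.1 0.1 0.5] op 1.0
grip 5.12 [578.1 -72.  243.5] F [-1.3  1.   2.7] op 0.282
1 5.45 [600.2 -68.8 244.2] F [-0.1  1.7  4.5] op 0.281
2 5.78 [618.3 -57.9 244.9] F [-1.8  3.4  5.9] op 0.281
```

View pics/w2.png

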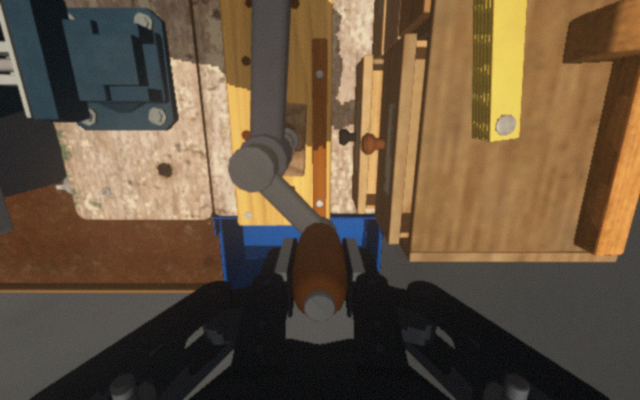

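View pics/s2.png

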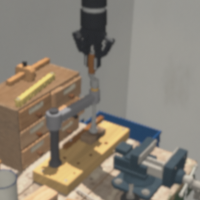

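```bash
python3 - <<'E'
from h import *
for k in range(3,45):
    bot.movel(cp(k*np.pi/8),max_speed=120)
    s=bot.get_state()
    if k%4==0: st(k)
    if np.linalg.norm(s['contact_force'])>25: print("FORCE"); st(k); break
cv2.imwrite("pics/w3.png",imaging.capture("wrist"));cv2.imwrite("pics/s3.png",cv2.resize(imaging.capture("scene")[60:260,220:420],None,fx=3,fy=3))
E
```

```text
4 6.53 [636.4 -20.9 246.4] F [-6.1  1.2  6.7] op 0.282
8 7.83 [587.8  37.6 249.3] F [-0.7 -2.6  4.6] op 0.279
12 9.12 [526.7 -12.4 252.3] F [-7.6  0.9 12.8] op 0.282
16 10.43 [580.4 -72.1 255.4] F [-0.2  0.2  7.5] op 0.276
20 11.72 [636.5 -20.6 258.3] F [-8.1  0.4 10.5] op 0.279
24 13.03 [588.3  37.6 261.3] F [-0.7 -2.   7.4] op 0.279
28 14.32 [526.7 -12.4 264.3] F [-9.5  0.7 11.8] op 0.278
32 15.62 [580.5 -72.1 267.5] F [0.2 0.  7. ] op 0.273
36 16.93 [636.5 -20.6 270.3] F [-8.9  0.2 11.1] op 0.28
40 18.23 [588.4  37.6 273.3] F [-0.3 -2.   6.2] op 0.278
44 19.52 [526.7 -12.4 276.3] F [-9.6  1.1 12.6] op 0.28
```

View pics/s3.png

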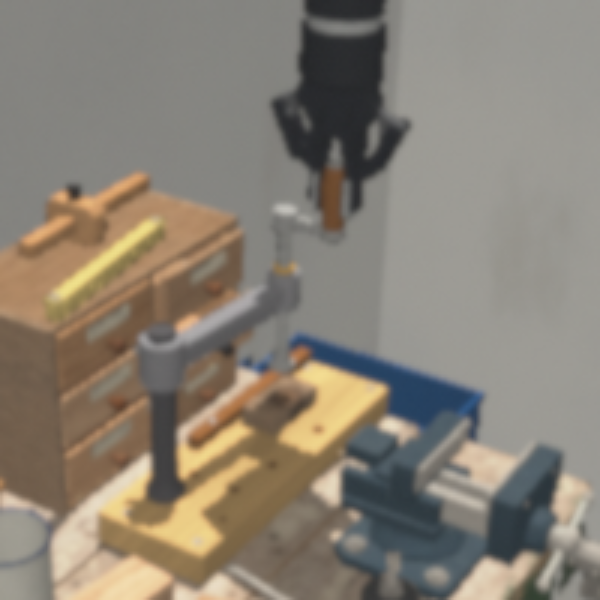

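View pics/w3.png

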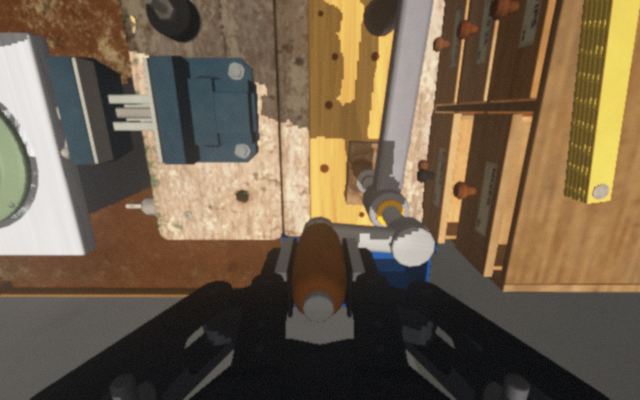

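```bash
python3 - <<'E'
from h import *
for k in range(45,49):
    bot.movel(cp(k*np.pi/8),max_speed=120)
st()
bot.grip(1.0); st("open")
p=cp(48*np.pi/8)
bot.movel([p[0],p[1],365],max_speed=200); st("up")
t=np.radians(45); o=[np.pi,-(np.pi/2-t),0]
def q(p,o):
    r=solve_ik(p,o); return None if r is None else np.round(r,2)
for p in ([500,52,300],[480,52,240],[500,52,200],[500,52,135],[520,52,115],[550,52,85],[588,52,48],[588,-60,48],[588,-125,48],[540,-125,100],[500,-125,135],[470,-125,250]): print(p,q(p,o), q(p,[np.pi,-(np.pi/2-t),-0.2]))
c=cam("wrist"); im=imaging.capture("wrist"); cv2.imwrite("pics/w4.png",im); np.save("w4.npy",np.array([*c[1],*c[2].ravel()]))
E
```

```text
20.93 [580.6 -72.1 279.5] F [0.2 0.6 7.5] op 0.279
open 21.55 [578.  -71.9 279. ] F [ 0.3 -1.3 -0.1] op 0.999
up 22.13 [577.9 -71.8 364.3] F [ 0.   0.  -1.4] op 1.002
[500, 52, 300] [-0.08 -0.31 -0.99  0.11  0.05  3.09] [ 0.07 -0.27 -0.96  0.12 -0.19 -2.95]
[480, 52, 240] [-0.08 -0.26 -1.14 -0.09  0.06  3.08] [ 0.08 -0.22 -1.11 -0.08 -0.19 -2.94]
[500, 52, 200] [-0.08 -0.11 -1.18 -0.28  0.05  3.09] [ 0.07 -0.08 -1.15 -0.27 -0.19 -2.95]
[500, 52, 135] [-0.08  0.12 -1.28 -0.61  0.05  3.09] [ 0.07  0.14 -1.24 -0.58 -0.19 -2.95]
[520, 52, 115] [-0.07  0.22 -1.26 -0.7   0.05  3.09] [ 0.07  0.24 -1.22 -0.66 -0.19 -2.95]
[550, 52, 85] [-0.06  0.37 -1.22 -0.8   0.05  3.1 ] [ 0.06  0.37 -1.18 -0.75 -0.18 -2.95]
[588, 52, 48] [-0.06  0.52 -1.15 -0.88  0.04  3.1 ] [ 0.06  0.52 -1.11 -0.83 -0.18 -2.96]
[588, -60, 48] [-0.36  0.51 -1.14 -0.83  0.25  2.89] [-0.24  0.52 -1.15 -0.88  0.03  3.11]
[588, -125, 48] [-0.51  0.51 -1.09 -0.75  0.35  2.76] [-0.41  0.52 -1.12 -0.85  0.15  2.99]
[540, -125, 100] [-0.58  0.3  -1.16 -0.59  0.4   2.71] [-0.46  0.31 -1.2  -0.71  0.19  2.95]
[500, -125, 135] [-0.65  0.13 -1.2  -0.43  0.44  2.65] [-0.52  0.13 -1.25 -0.57  0.23  2.91]
[470, -125, 250] [-0.72 -0.23 -1.05  0.1   0.48  2.59] [-0.58 -0.27 -1.1  -0.01  0.27  2.87]
```

View pics/w4.png

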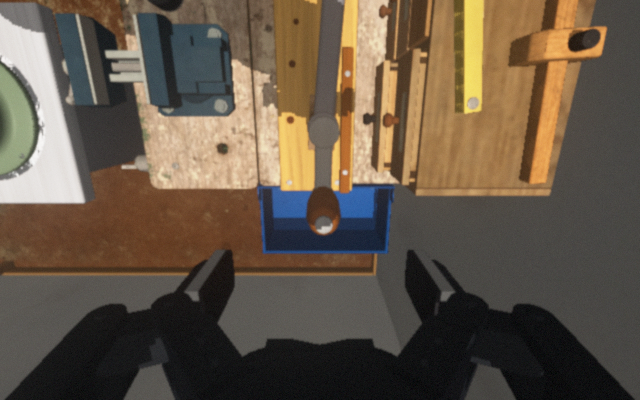

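```bash
python3 - <<'E'
from h import *
bot.movel([470,0,390],max_speed=250); st()
bot.grip(0.0,effort=30)
t=np.radians(45); o=[np.pi,-(np.pi/2-t),0]
bot.move_ptp([490,52,270],o); st("tilt")
bot.movel([500,52,140],max_speed=150); st("low")
c=cam("wrist"); im=imaging.capture("wrist"); cv2.imwrite("pics/w5.png",im); np.save("w5.npy",np.array([*c[1],*c[2].ravel()])); print(c[1])
cv2.imwrite("pics/s5.png",cv2.resize(imaging.capture("scene")[60:260,220:420],None,fx=3,fy=3))
E
```

```text
22.86 [ 4.706e+02 -3.000e-01  3.894e+02] F [ 0.6 -0.3  0. ] op 1.0
tilt 25.11 [490.7  51.9 270.8] F [-0.5  0.6 -0.9] op -0.001
low 26.12 [500.5  51.9 140.4] F [-0.3  0.3 -0.4] op -0.001
[452.49858697  50.81810558 293.13834897]
```

View pics/w5.png

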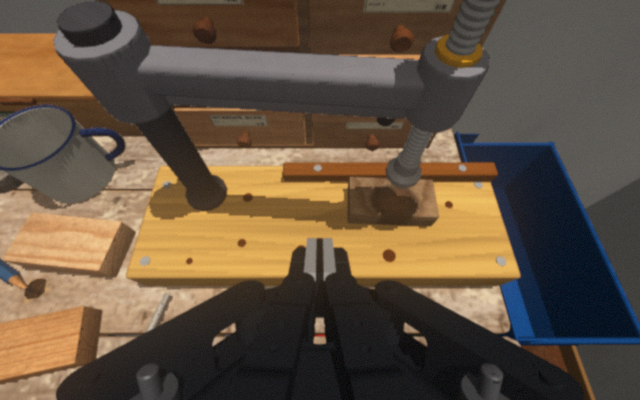

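View pics/s5.png

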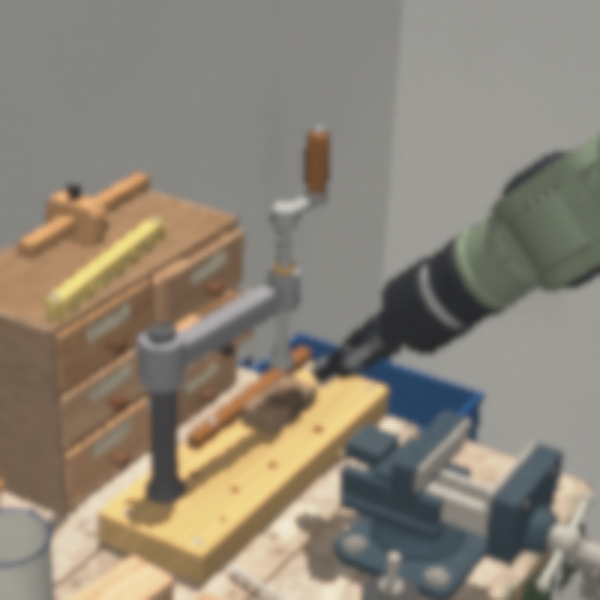

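```bash
python3 - <<'E'
from h import *
w=np.load("w5.npy"); w=(imaging.camera_model("wrist")['K'],w[:3],w[3:].reshape(3,3))
for n,u,z in [("BL",(349,178),58),("BR",(435,180),58),("FLtop",(348,215),58),("FLbot",(348,222),36),("FRbot",(437,224),36),("brdFR",(518,277),36),("brdFL",(130,277),36),("fence L",(284,180),36),("fence R",(497,177),36),("foot c",(404,177),89)]: print(n,ray(w,u,z).round(1))
im=cv2.imread("pics/w5.png"); cv2.imwrite("pics/w5c.png",cv2.resize(im[140:290,270:530],None,fx=3,fy=3,interpolation=cv2.INTER_CUBIC))
E
```

```text
BL [601.6  22.3  58. ]
BR [599.4 -59.1  58. ]
FLtop [562.8  25.1  58. ]
FLbot [565.7  23.   36. ]
FRbot [563.7 -62.   36. ]
brdFR [ 513.4 -123.3   36. ]
brdFL [513.3 216.   36. ]
fence L [613.1  87.1  36. ]
fence R [ 616.9 -134.7   36. ]
foot c [583.  -19.5  89. ]
```

View pics/w5c.png

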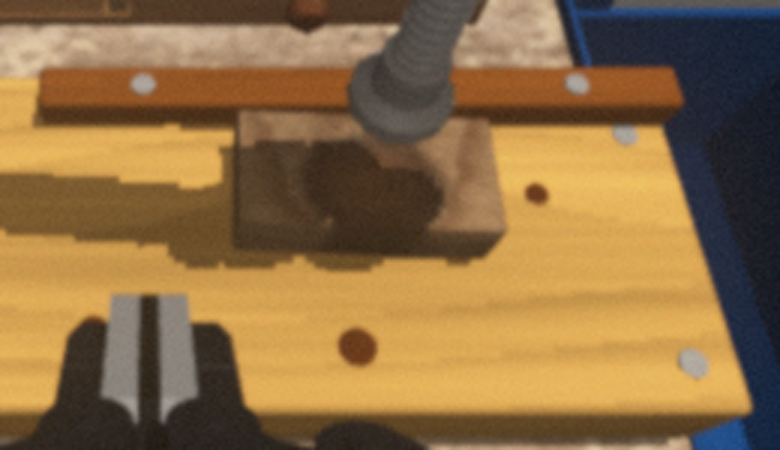

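```bash
python3 - <<'E'
from h import *
print(bot.movel([591,52,46.5],max_speed=80,threshold=8)); st("in")
for y in (20,0):
    print(bot.movel([591,y,46.5],max_speed=50,threshold=12)); st(y)
c=cam("wrist"); cv2.imwrite("pics/w6.png",imaging.capture("wrist"))
E
```

```text
False
in 28.01 [590.9  52.   46.8] F [0.4 0.1 0.4] op 0.002
False
20 28.8 [590.9  19.7  46.4] F [ 1.  -0.6  0.1] op 0.001
False
0 29.35 [ 5.91e+02 -5.00e-01  4.65e+01] F [1.3 0.2 0.5] op -0.001
```

View pics/w6.png

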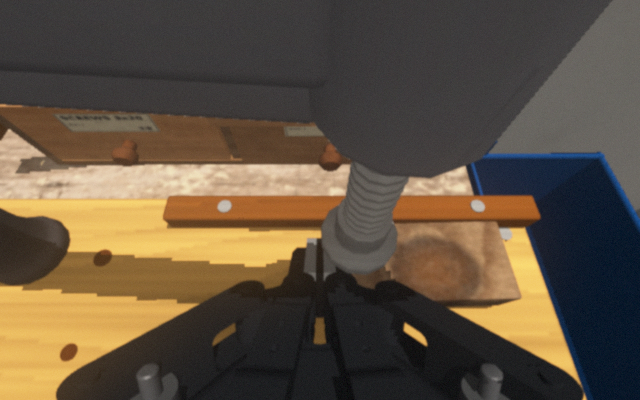

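```bash
python3 - <<'E'
from h import *
for y in (-20,-40,-60):
    r=bot.movel([591,y,46.5],max_speed=50,threshold=8); st((y,r))
    if r: break
cv2.imwrite("pics/w7.png",imaging.capture("wrist"))
E
```

```text
(-20, False) 29.95 [591.  -20.5  46.5] F [0.5 0.4 0. ] op -0.001
(-40, False) 30.5 [591.  -40.5  46.5] F [-0.1  0.1  0.9] op -0.001
(-60, False) 31.05 [591.  -60.5  46.5] F [-0.1  0.7  0.6] op 0.001
```

View pics/w7.png

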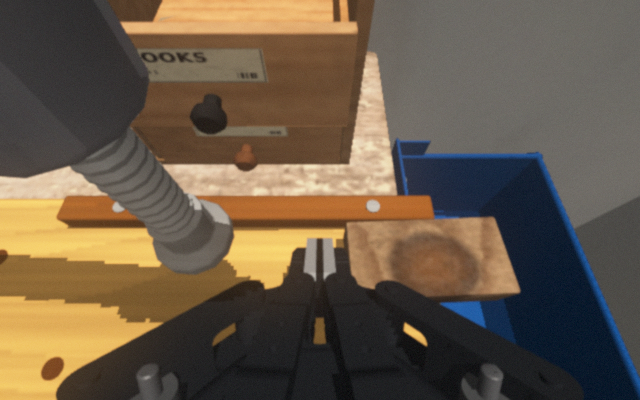

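```bash
python3 - <<'E'
from h import *
r=bot.movel([591,-118,46.5],max_speed=80,threshold=15); st(r)
bot.dwell(0.4)
cv2.imwrite("pics/w8.png",imaging.capture("wrist"))
E
```

```text
False 31.98 [ 590.7 -117.7   46.4] F [ 0.5 -0.1 -0.6] op 0.004
```

View pics/w8.png

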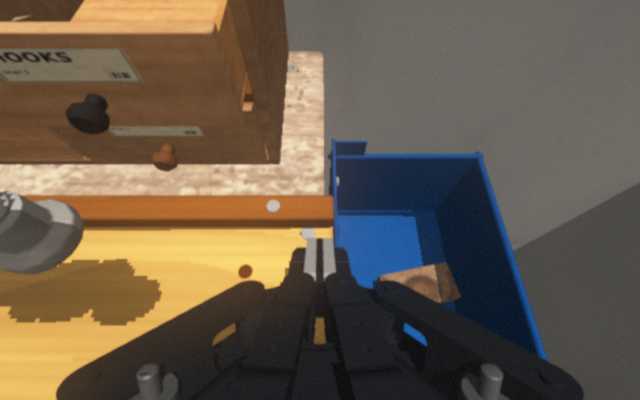

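Blank is in the bin. Retract along the tool axis, then look.

```bash
python3 - <<'E'
from h import *
bot.movel([505,-118,135],max_speed=150); st()
bot.movel([470,-130,250],max_speed=150); st()
bot.movel([400,-180,330],max_speed=200); bot.dwell(0.3); st()
cv2.imwrite("pics/w9.png",imaging.capture("wrist"))
cv2.imwrite("pics/t9.png",cv2.resize(imaging.capture("top")[130:260,180:440],None,fx=3,fy=3))
cv2.imwrite("pics/s9.png",cv2.resize(imaging.capture("scene")[60:300,210:430],None,fx=2.5,fy=2.5))
E
```

```text
33.4 [ 505.3 -118.2  135.1] F [-0.7  0.9  0.5] op 0.003
 34.36 [ 469.8 -129.6  248.9] F [-0.9 -0.8 -0.7] op -0.0
 35.39 [ 400.1 -179.1  329.3] F [-0.3 -0.1  0.5] op 0.0
```

View pics/w9.png

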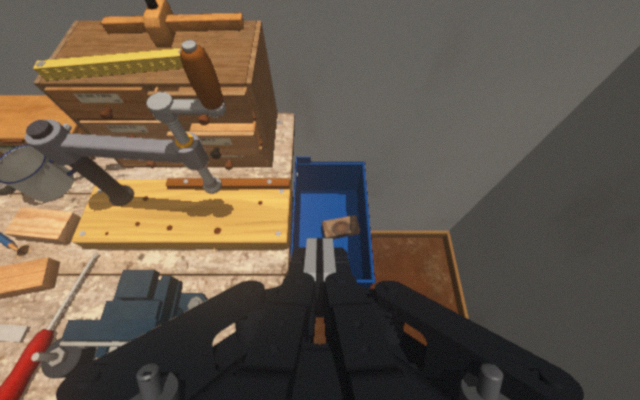

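View pics/t9.png

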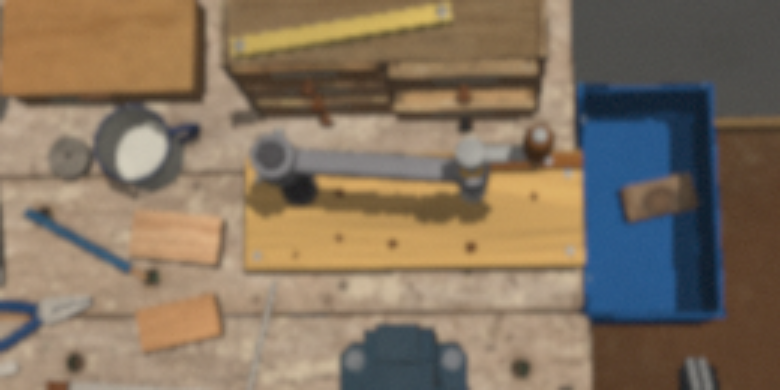

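View pics/s9.png

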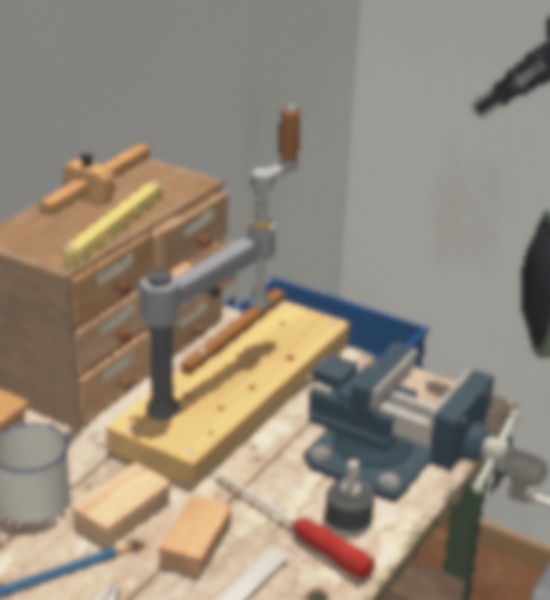

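```bash
python3 - <<'E'
from h import *
st(); bot.sign_off()
E
```

```text
35.54 [ 400.1 -179.6  329.8] F [-0.1 -0.5 -0.1] op -0.0
the job is handed in; nothing more can be done
```

The spoilt blank is in the blue scrap bin, the foot is up, and I handed the job in at about 35.5 s of the 70 s allowed. I saw no verdict from the sign-off.

- **Winding:** I wound the crank three turns anticlockwise, not two and a half. At two and three-quarter turns the grip pointed towards the robot, where the wrist camera would have to pass under it. By the 12 mm pitch, the foot should be about 36 mm up; I did not measure the rise directly.
- **Pushing:** I pushed the blank with the closed fingers tilted 45° under the arm, along the fence and off the right-hand end, without lifting it. The force readings taken at each stop stayed below about 2 N during the push and below about 16 N while winding.
- **Last checks:** The final pictures show the blank lying on the bin floor, well below the rim, and the foot still raised. By eye, both good blanks are where they were. The arm is clear of everything, with a force reading near 0 N. None of the checks failed or disagreed.

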